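# Clamp a lino block for cutting, two clicks past touch

## Robot

A 6-joint arm with a two-finger parallel gripper is mounted at the origin on a cart in front of the work surface, level with it; the furniture and walls round the work are solid. World frame = base frame: x ahead of the robot, y to its left, z up, the work surface at z = 0. Lengths are in m, angles in degrees, forces in N, time in s.
With the tool pointing down it reaches from about 0.4 to 0.825 m from the base axis. Payload 7 kg.
Tool frame: the origin (TCP) lies on the centre line of the jaws, within the pads' length; the fingertips stand 19 mm ahead of it and the grasp point (between the pads) is the TCP (r.tip_extent is the distance from the TCP to the fingertips, in m); z points along the fingers, y is the line along which they close (so a half turn about z gives the same grasp; the last joint's range is limited). The gripper opens to 88 mm and grips with 3 to 60 N. Pads are 19 mm wide; open, the fingers measure 130 mm over their backs; the gripper's body (78 mm by 193 mm) begins 47 mm behind the grasp point.
Start: joints at [80.048, 20.546, 0.682, 0, -70.136, -16.507], TCP at [0.301, 0.604, 0.246] pointing down, gripper open.
Joint ranges: [-176.03, 176.03], [-82.01, 121.73], [-58.28, 71.71], [-173.87, 95.51], [-174.79, -0.11], [-173.66, 173.66]. Speed limits (degrees/s): [136.94, 136.94, 172.46, 180, 180, 180].

## Interface

Orientations are given as [roll, pitch, yaw] about the fixed x, y, z axes, in that order (R = Rz(yaw) Ry(pitch) Rx(roll)).
In Python, from plant import r gives the robot as it stands. The module is installed in compiled form; this text tells all that it offers.
- The arm moves only by the tool jog_arm, never from a script. Its argument "deltas" is a list that holds one entry, the list of rows, each a list of 5 numbers: the opening, from -1 (shut) to 1 (fully open), then the shift along the world's x, y, z in cm, then the turn about the world's z in rad. In form: [[[claw, dx, dy, dz, turn], ...]]. A call has 1 to 8 rows; each row shifts and turns the commanded pose from where the row before left it; what a row does not reach is not made up. A row lasts 1/8 s, in which the tool goes at most 62.5 mm and 10.7 degrees, less where a joint would pass 70% of its speed; a pose out of reach is approached as far as the arm can. A call with a gripper value outside its range is refused whole. The fingers move at their own pace and stop on an object; "force" is the grip in N (left out, the last holds). Time passes only in rows, so rows that do not move let the fingers close. It gives the time, the measured TCP pose, the force, the opening and the grip force at its end, in the units of the state.
- r.get_state(): the state, without advancing time (a new reading comes with each control period).
- r.capture(name): name is "side" or "top"; returns the picture (384x512x3 uint8, blue, green, red); there is no depth.
- r.camera_info(name): a dict with "fx", "fy", "cx", "cy" (pixels), "view" (4x4, takes a point from world to camera coordinates). Camera axes: x right, y up, looking along -z (the intrinsics and any distortion apply to the point x, -y, -z); pixel columns grow to the right and rows downward; lengths in m; the calibration is good to about 2 mm. A picture is of the moment at which its call begins. camera_info takes no time and is no camera call.
- r.close_job(): hands the job in; it is judged then, once.
The state is a dict: "time_s": time; "joints": joint angles; "qd": joint speeds; "joint_torque": joint torques, N m; "tcp_pos": TCP position; "eef_rot": TCP orientation; "contact_force": force on the tool from outside, world axes, zero at the start; "moment": the same for the moment, N m; "gripper_width": finger opening in m; "gripper_force": force on a finger pad.
Only numpy, scipy, OpenCV 4.12 (cv2) and the standard library are available. Lean on these libraries where they do the work, as an engineer would, in place of code of your own. Each camera call takes 0.05 s, during which the arm holds its last target. There are 200 camera calls.

## Task

Lay the lino block lengthwise on the cutting board and slide it gently under the hold-down until its end is fully home against the stop, square between the guide strips, and let go of it. Then wind the hold-down's click dial clockwise until the pad first bears on the block, and give it exactly two clicks under load, no more: the lino is soft. Leave the dial resting in that click and the burnisher and ink tube where they lie.

Things in the scene. Friction and masses are not known exactly. Their poses are not given: they have to be found in the camera images.
- lino_block: the block to clamp: grey half-cut lino on a wooden block, 68 x 120 mm and 21.3 mm high, 0.13 to 0.23 kg. Origin at the centre of its underside; its y axis runs along its length (120 mm), x across its width, z up. It lies loose on the bench to the right of the board; either end may go in.
- board: the cutting board, fixed: pale wood, 250 mm long (its x axis, pointing from the robot towards the hold-down) and 124 mm wide, its top 18 mm above its origin, the centre of its underside. Two guide strips stand 8 mm above its top, 75 mm apart, from x = +19 to +81 mm, with flared mouths from x = 0; in front of them (x from -125 to 0 mm) it is bare. The home block's centre is at x = +25 mm, y = 0.
- clamp: the hold-down on the far end of the board, fixed: a grey cast C-arm with its dial, spindle and pad (all count as part of it). Origin on the board's top at the foot of the stop face; axes as the board's. Its arm reaches 53 mm out over the board, 53 to 86 mm above the board's top. Anything gripped under it is reached from the front, with the gripper leaning away from it.
- stop_face (a point): the stop: middle of the upright front of the hold-down's foot (18 mm high, 98 mm wide), 9 mm above the board's top; it looks towards the robot (-x of the board). The block's end goes against it. Rigid: slide in slowly and stop by feel; more than 24 N on the block spoils the job.
- dial_top (a point): centre of the top of the click dial's knob, 122.5 mm above the board's top, on the upright spindle axis 36 mm in front of the stop. Black fluted round knob, 40 mm across, 24 mm high, with a light index line; grip it anywhere round the rim from above. Beside and below it nothing is higher than 92 mm above the board's top. Clockwise from above lowers the pad, back raises it.
- pad_spot (a point): the point on the spindle axis 21 mm above the board's top, where the pad meets the block's top. The round sprung pad, 30 mm wide, starts 3 to 9 mm above it; neither its height nor the dial's angle is measured. The spindle sinks 2 mm a click. At one click the pad hangs 0.2 mm over the block, all but touching; the next is the first under load. Pad force after 1, 2, 3 clicks under load: 11, 16, 21 N.
- click_ball (a point): the dial's spring ball, 18 mm from its axis, 92 mm above the board's top: 15 clicks a turn (24 degrees each). Let go near a click, it pulls the dial in; at first the dial may stand between two. 2 to 5 unloaded clicks come first. Resisting torque in a click falls evenly from mean +0.11 to mean -0.11 N m; that mean is 0.02 N m unloaded, then 0.05, 0.08, 0.10 over the 1st, 2nd, 3rd click under load.
- burnisher: a burnisher with a wooden handle, 199 mm long, lying in front of the hotplate; leave it
- ink_tube: a tube of ink, 134 mm long, lying in front of the hotplate; leave it

How it is judged:
By the outcome, as a careful person would: the job done as asked, in the order asked, and still so for the second after the job is handed in, with the robot touching nothing.
It also fails if it takes over 72 s, if anything falls off the work surface, if the arm or the gripper's body presses on something with over 40 N, if the wrist force passes 120 N, or if a joint passes its speed limit or range.

## Working session

There is one attempt and no reset: what is moved stays moved. The work goes in short steps, Python scripts to look and compute and a tool call to move; the robot and the scene stay as the last step left them, time stands still between calls to the robot, and variables do not carry over. Pictures are saved under pics/ and viewed, at most 10 in all, crops included, and the job is handed in when it is done.

Besides the shell and the picture viewer there is one more tool, called after "Request:" as name(argument=value, ...) on one line, values as JSON. jog_arm: Moves the arm, as the interface text tells. Its arguments: {"type":"object","properties":{"deltas":{"type":"array"},"force":{"type":"number"}},"required":["deltas"]}

```bash
mkdir -p pics; python3 - <<'E'
from plant import r
import cv2
for n in("top","side"):
    cv2.imwrite(f"pics/{n}0.png",r.capture(n)); i=r.camera_info(n); print(n,i)
print(r.get_state())
E
```

```text
top {'fx': 356.1383951911829, 'fy': 356.1383951911829, 'cx': 259.2197052599341, 'cy': 191.55291245058487, 'view': array([[ 0.01764667, -0.99959913,  0.02213969, -0.12851511],
       [ 0.9903871 ,  0.02051383,  0.13679395, -0.58078694],
       [-0.13719328,  0.01951291,  0.99035208, -1.10425013],
       [ 0.        ,  0.        ,  0.        ,  1.        ]])}
side {'fx': 415.0460374485586, 'fy': 415.0460374485586, 'cx': 255.34608538109813, 'cy': 193.18218108138478, 'view': array([[-0.98970329, -0.14152913,  0.02137529,  0.55567957],
       [ 0.10705339, -0.63279352,  0.76688456, -0.212981  ],
       [-0.09501036,  0.76127647,  0.641429  , -0.94906532],
       [ 0.        ,  0.        ,  0.        ,  1.        ]])}
{'time_s': 0.1, 'joints': array([ 8.00482950e+01,  2.05844491e+01,  6.40331561e-01, -1.82379502e-02,
       -7.01345706e+01, -1.65069346e+01]), 'qd': array([ 0.09978529, -0.07634875,  0.14002508,  0.05352945,  0.03276365,
       -0.00403088]), 'joint_torque': array([-9.88201173e-04, -5.84162164e+01,  2.93753511e+01,  7.01552242e+00,
        1.02167315e-02, -5.21937795e-05]), 'tcp_pos': array([0.30058645, 0.60393734, 0.24475724]), 'eef_rot': array([ 1.79919683e+02, -5.92047801e-03, -2.64648447e+01]), 'contact_force': array([ 0.91589156, -0.33014471,  0.1591929 ]), 'moment': array([-0.02382434, -0.0004237 , -0.01480212]), 'gripper_force': 0.0, 'gripper_width': 0.08734949957766709}
```

View pics/top0.png

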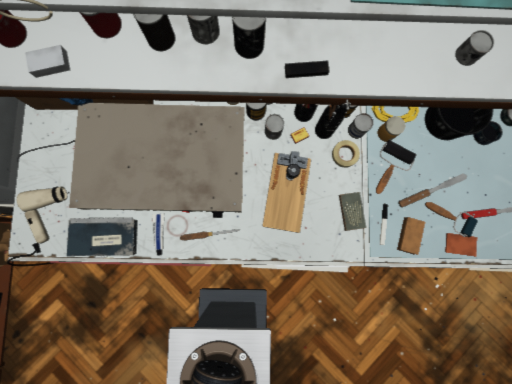

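View pics/side0.png

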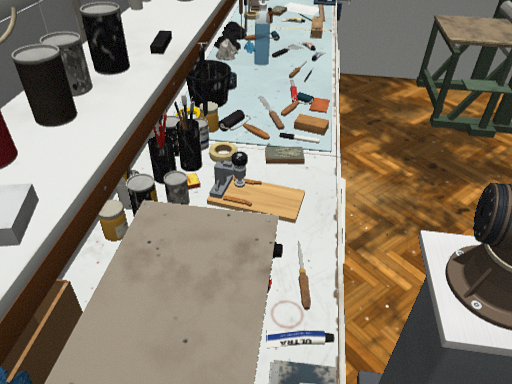

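Top view: board about (288,190), lino block about (352,211), hold-down about (293,165). Side view: block (285,155), clamp (232,175). Zooming in on these.

```bash
python3 - <<'E'
import cv2, numpy as np
a=cv2.imread("pics/top0.png")[140:240,250:380]
b=cv2.imread("pics/side0.png")[135:225,200:320]
cv2.imwrite("pics/topz.png",cv2.resize(a,None,fx=6,fy=6,interpolation=cv2.INTER_CUBIC))
cv2.imwrite("pics/sidez.png",cv2.resize(b,None,fx=6,fy=6,interpolation=cv2.INTER_CUBIC))
E
```

```text
(no output)
```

View pics/topz.png

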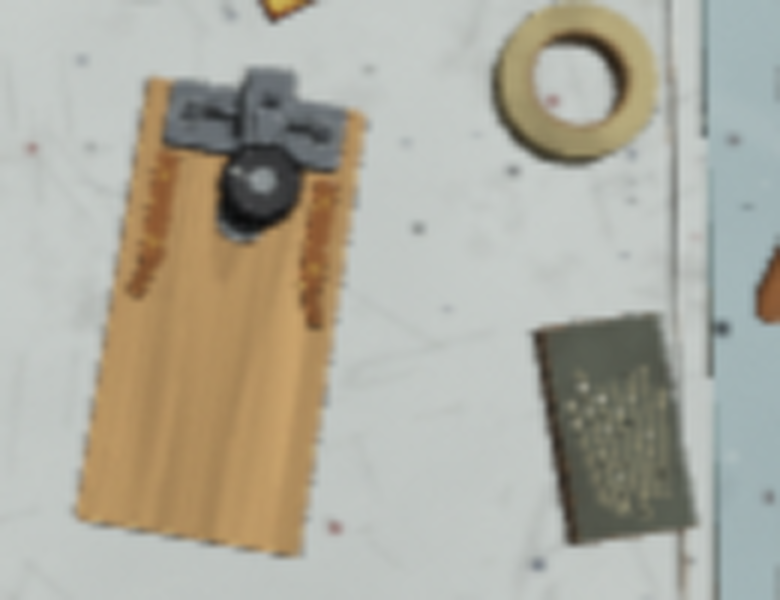

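View pics/sidez.png

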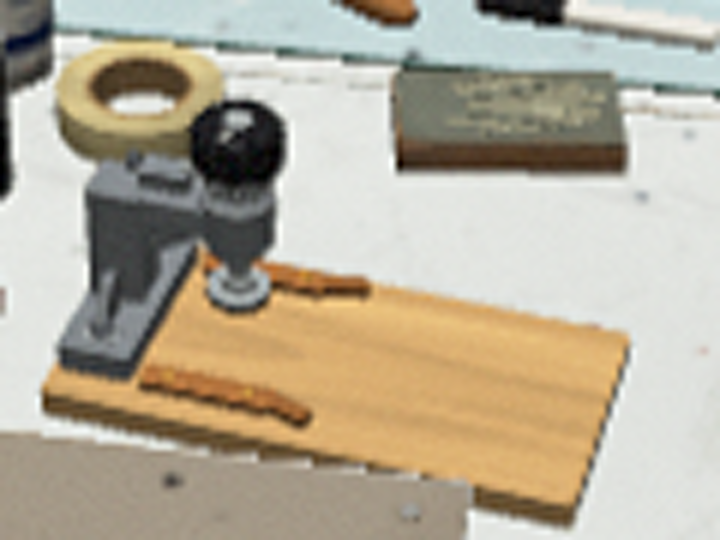

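Top zoom: board-top corners (148,77), (365,112), (300,556), (77,517); block-top corners (547,328), (660,313), (695,523), (575,543); knob about (260,180). Side zoom: board corners (628,340), (575,512), (45,395); block-top corners (397,70), (612,72), (627,147), (397,147). Next, fitting poses with both cameras.

```bash
cat > h.py <<'E'
import numpy as np
from scipy.optimize import least_squares
from plant import r
I={n:r.camera_info(n) for n in("top","side")}
def proj(n,P):
    i=I[n];c=np.c_[P,np.ones(len(P))]@i["view"].T
    return np.c_[i["fx"]*c[:,0]/-c[:,2]+i["cx"],i["fy"]*-c[:,1]/-c[:,2]+i["cy"]]
def un(z,o,s=6): return (np.array(z,float)+.5)/s-.5+np.array(o)
def place(p,L):
    c,s=np.cos(p[2]),np.sin(p[2]);L=np.asarray(L,float)
    return np.c_[p[0]+c*L[:,0]-s*L[:,1],p[1]+s*L[:,0]+c*L[:,1],L[:,2]]
def fit(obs,p0):  # obs: list of (cam, local pts, px)
    f=lambda p:np.concatenate([(proj(n,place(p,L))-z).ravel() for n,L,z in obs])
    s=least_squares(f,p0,loss="soft_l1"); return s.x,f(s.x).reshape(-1,2)
E
python3 - <<'E'
from h import *
T=(250,140);S=(200,135)
B=np.array([[.125,.062,.018],[.125,-.062,.018],[-.125,-.062,.018],[-.125,.062,.018]])
t=("top",B,un([(148,77),(365,112),(300,556),(77,517)],T)); s=("side",B[1:][[1,2]],un([(628,340),(575,512)],S))
for o in([t],[s],[t,s]):
    p,e=fit(o,[.6,-.15,-.1]);print("board",p[:2],np.degrees(p[2]),np.abs(e).max(0))
K=np.array([[-.06,.034,.0213],[-.06,-.034,.0213],[.06,-.034,.0213],[.06,.034,.0213]]) # local x=length
t2=("top",K[[3,2,1,0]],un([(547,328),(660,313),(695,523),(575,543)],T))
s2=("side",K[[2,1,0,3]],un([(397,70),(612,72),(627,147),(397,147)],S))
for o in([t2],[s2],[t2,s2]):
    p2,e=fit(o,[.55,-.3,.1]);print("block",p2[:2],np.degrees(p2[2]),np.abs(e).max(0))
D=np.array([[.049,0,.1405]]);print("dial px zoom",(proj("top",place(p,D))-T)*6,(proj("side",place(p,D))-S)*6, place(p,D))
print("place",place(p,[[-.055,0,.018],[-.10,0,0],[-.02,0,0],[.025,0,0]]))
E
```

```text
board [ 0.58808057 -0.20836301] -8.30583474500999 [0.37566967 0.44321902]
board [ 0.59009735 -0.20237512] -7.768735332150191 [0.04287989 0.22698315]
board [ 0.58876782 -0.20738401] -8.608564986155843 [0.85860256 0.83592108]
block [ 0.52937047 -0.42448758] 8.024105653277418 [1.05325419 0.89812201]
block [ 0.53036076 -0.42307961] 9.194676014109385 [0.89893412 0.36783927]
block [ 0.52986405 -0.42403143] 8.46657422297874 [1.31945059 0.67171673]
dial px zoom [[258.48804554 177.63934929]] [[236.45523139 121.77267042]] [[ 0.63721578 -0.21471849  0.1405    ]]
place [[ 0.53438744 -0.19915144  0.018     ]
 [ 0.48989441 -0.1924157   0.        ]
 [ 0.56899314 -0.20439035  0.        ]
 [ 0.61348617 -0.21112609  0.        ]]
```

```bash
python3 - <<'E'
from h import *
import cv2
def warp(n,z,x0,x1,y0,y1,img):  # 0.5 mm/px metric view; col=(y1-y), row=(x1-x)
    W=np.array([[x1,y1,z],[x1,y0,z],[x0,y0,z],[x0,y1,z]]);s=2000
    d=np.float32([[0,0],[(y1-y0)*s,0],[(y1-y0)*s,(x1-x0)*s],[0,(x1-x0)*s]])
    H=cv2.getPerspectiveTransform(np.float32(proj(n,W)),d)
    return cv2.warpPerspective(img,H,(int((y1-y0)*s),int((x1-x0)*s)),flags=cv2.INTER_CUBIC)
ims={n:cv2.imread(f"pics/{n}0.png") for n in I}
def rect(m,x1,y1):
    c=max(cv2.findContours(m,0,1)[0],key=cv2.contourArea);(u,v),wh,a=cv2.minAreaRect(c)
    return np.array([x1-v/2000,y1-u/2000]),np.array(wh)/2,a
for n in I:
    w=warp(n,.018,.4,.75,-.35,-.08,ims[n]);h=cv2.cvtColor(w,cv2.COLOR_BGR2HSV)
    m=cv2.inRange(h,(8,60,60),(25,255,255))
    print(n,"board",rect(m,.75,-.08))
    w=warp(n,.0213,.44,.62,-.5,-.34,ims[n]);hs=w.astype(int)
    m=((hs.max(2)<150)&(hs[...,2]-hs[...,0]<12)).astype(np.uint8)*255
    m=cv2.morphologyEx(m,cv2.MORPH_CLOSE,np.ones((25,25)));m=cv2.morphologyEx(m,cv2.MORPH_OPEN,np.ones((25,25)))
    print(n,"block",rect(m,.62,-.34))
E
```

```text
top board (array([ 0.5877531 , -0.20805084]), array([123.35910797, 249.55296326]), 8.591224670410156)
top block (array([ 0.52912572, -0.42794218]), array([122.2159729,  87.6609726]), 81.25383758544922)
side board (array([ 0.58961476, -0.20140022]), array([142.19099426, 250.30435181]), 8.702223777770996)
side block (array([ 0.572  , -0.42575]), array([37. , 65.5]), 90.0)
```

Request:
jog_arm(deltas=[[[1,2,-6,0,0.15],[1,2,-6,0,0.15],[1,2,-6,0,0.15],[1,2,-6,0,0.15],[1,2,-6,0,0],[1,2,-6,0,0],[1,2,-6,0,0],[1,2,-6,0,0]]], force=40)

```text
time_s: 1.1
tcp_pos: [0.4589, 0.128, 0.2457]
eef_rot: [-180.0, -0.0, 7.9]
contact_force: [1.8, 0.7, -0.2]
gripper_width: 0.0878
gripper_force: 0.0
```

Request:
jog_arm(deltas=[[[1,0.9,-6,0,0.012],[1,0.9,-6,0,0],[1,0.9,-6,0,0],[1,0.9,-6,0,0],[1,0.9,-6,-1,0],[1,0.9,-6,-2,0],[1,0.9,-6,-3,0],[1,0.6,-6,-3,0]]])

```text
time_s: 2.1
tcp_pos: [0.5266, -0.3418, 0.1594]
eef_rot: [-180.0, -0.0, 8.6]
contact_force: [1.3, -0.0, 0.1]
gripper_width: 0.0881
gripper_force: 0.0
```

Request:
jog_arm(deltas=[[[1,0,-4,-2,0],[1,0,-2.8,-1,0],[1,0,0,0,0],[1,0,0,0,0]]])

```text
time_s: 2.6
tcp_pos: [0.5264, -0.4076, 0.1303]
eef_rot: [-180.0, 0.0, 8.6]
contact_force: [0.7, 0.3, 0.2]
gripper_width: 0.0874
gripper_force: 0.0
```

```bash
python3 - <<'E'
from h import *
import cv2
a=r.capture("top")[120:270,290:420]; b=r.capture("side")[90:210,220:360]
a=cv2.resize(a,(520,600),interpolation=2);b=cv2.resize(b,(280,240),interpolation=2)
o=np.zeros((600,800,3),np.uint8);o[:,:520]=a;o[:240,520:]=b
cv2.imwrite("pics/g1.png",o);s=r.get_state();print(s["time_s"],s["tcp_pos"],s["eef_rot"],s["joints"].round(1))
E
```

```text
2.7 [ 0.52691992 -0.40712565  0.13108902] [ 1.79978737e+02 -4.02954270e-02  8.66059422e+00] [-21.   24.6  -8.8  -0.  -56.5 119.6]
```

View pics/g1.png

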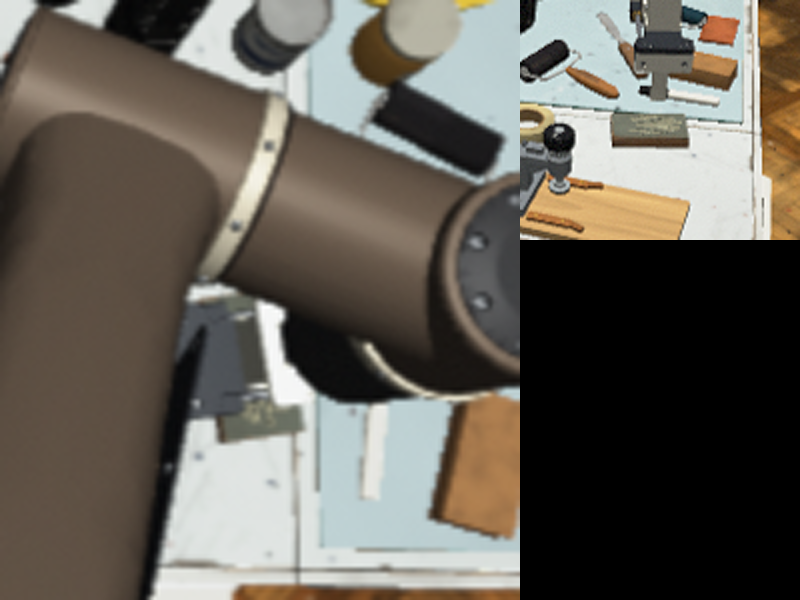

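The view shows the gripper hovering over the block, which lies at about (250,380) in the composite, half hidden by the arm. The state gives the offset left to go.

Request:
jog_arm(deltas=[[[1,0.3,-1.7,-1.5,0],[1,0,0,-3,0],[1,0,0,-3,0],[1,0,0,-2,0],[1,0,0,-1.2,0],[1,0,0,0,0],[1,0,0,0,0]]])

```text
time_s: 3.58
tcp_pos: [0.5291, -0.4248, 0.0243]
eef_rot: [-180.0, 0.0, 8.6]
contact_force: [-4.5, 2.8, 6.8]
gripper_width: 0.0873
gripper_force: 4.0
```

Request:
jog_arm(deltas=[[[1,0,0,0,0],[1,0,0,0,0]]])

```text
time_s: 3.82
tcp_pos: [0.5291, -0.4248, 0.0243]
eef_rot: [-180.0, 0.0, 8.6]
contact_force: [-3.8, 2.6, 7.9]
gripper_width: 0.0878
gripper_force: 3.9
```

Request:
jog_arm(deltas=[[[1,0,0,0.5,0],[1,0,0,0,0],[1,0,0,0,0]]])

```text
time_s: 4.2
tcp_pos: [0.5298, -0.4249, 0.0284]
eef_rot: [180.0, -0.0, 8.6]
contact_force: [-0.6, 0.2, 0.3]
gripper_width: 0.0874
gripper_force: 0.0
```

Request:
jog_arm(deltas=[[[0.5,0,0,-0.1,0],[0.4,0,0,0,0],[0.3,0,0,0,0],[0.3,0,0,0,0],[0.3,0,0,0,0],[0.3,0,0,0,0]]], force=30)

```text
time_s: 4.95
tcp_pos: [0.5294, -0.4248, 0.0273]
eef_rot: [-180.0, 0.0, 8.6]
contact_force: [0.0, 0.3, -1.1]
gripper_width: 0.0677
gripper_force: 30.0
```

Request:
jog_arm(deltas=[[[0.3,0,0,1.5,0],[0.3,0,0,2.5,0],[0.3,0,3,0,-0.05],[0.3,0.1,5,0,-0.05],[0.3,0.1,5,0,-0.05],[0.3,0.1,5,0,-0.05],[0.3,0.1,3,0,-0.05],[0.3,0,1.5,0,-0.048]]])

```text
time_s: 5.95
tcp_pos: [0.5342, -0.1982, 0.0689]
eef_rot: [-180.0, -0.1, -8.5]
contact_force: [-0.2, -1.0, -1.0]
gripper_width: 0.0677
gripper_force: 30.0
```

Request:
jog_arm(deltas=[[[0.3,0,0,0,0],[0.3,0,0,0,0]]])

```text
time_s: 6.2
tcp_pos: [0.534, -0.2002, 0.0682]
eef_rot: [180.0, -0.1, -8.4]
contact_force: [-0.7, -0.3, -1.2]
gripper_width: 0.068
gripper_force: 30.0
```

Good. Lowering by 2.2 cm onto the board, slowly at the end.

Request:
jog_arm(deltas=[[[0.3,0,0,-1,0],[0.3,0,0,-0.7,0],[0.3,0,0,-0.3,0],[0.3,0,0,-0.1,0],[0.3,0,0,-0.1,0],[0.3,0,0,0,0]]])

```text
time_s: 6.95
tcp_pos: [0.5336, -0.1999, 0.0456]
eef_rot: [-180.0, -0.0, -8.5]
contact_force: [0.0, -1.1, -0.6]
gripper_width: 0.0677
gripper_force: 30.0
```

Request:
jog_arm(deltas=[[[0.3,0,0,-0.1,0],[0.3,0,0,0,0],[1,0,0,0,0],[1,0,0,0,0],[1,0,0,0,0],[1,0,0,0,0],[1,0,0,0,0]]])

```text
time_s: 7.82
tcp_pos: [0.5335, -0.1999, 0.0444]
eef_rot: [180.0, 0.0, -8.5]
contact_force: [-0.2, -0.0, 0.2]
gripper_width: 0.0875
gripper_force: 0.0
```

Request:
jog_arm(deltas=[[[1,-1.45,0.27,0,0],[1,-1.5,0.2,0,0],[1,-1.5,0.2,0,0],[1,0,0,-0.2,0],[0.3,0,0,0,0],[0.3,0,0,0,0],[0.3,0,0,0,0],[0.3,0,0,0,0]]])

```text
time_s: 8.82
tcp_pos: [0.4894, -0.1932, 0.0424]
eef_rot: [180.0, -0.0, -8.5]
contact_force: [1.5, -0.1, -0.4]
gripper_width: 0.0675
gripper_force: 30.0
```

Request:
jog_arm(deltas=[[[0.3,0.8,-0.12,0,0],[0.3,0.8,-0.12,0,0],[0.3,0.8,-0.12,0,0],[0.3,0.8,-0.12,0,0],[0.3,0.8,-0.12,0,0],[0.3,0.8,-0.12,0,0],[0.3,0.8,-0.12,0,0],[0.3,0.8,-0.12,0,0]]])

```text
time_s: 9.82
tcp_pos: [0.5526, -0.2029, 0.0424]
eef_rot: [180.0, 0.1, -8.5]
contact_force: [-5.0, 1.0, 6.7]
gripper_width: 0.068
gripper_force: 30.0
```

Request:
jog_arm(deltas=[[[0.3,0.3,-0.05,0,0],[0.3,0.3,-0.04,0,0],[0.3,0.1,-0.01,0,0],[0.3,0.1,-0.02,0,0],[0.3,0.1,-0.01,0,0],[0.3,0,0,0,0]]], force=15)

```text
time_s: 10.58
tcp_pos: [0.5616, -0.2041, 0.0424]
eef_rot: [180.0, 0.1, -8.5]
contact_force: [-4.4, -0.1, 6.6]
gripper_width: 0.0677
gripper_force: 15.0
```

Request:
jog_arm(deltas=[[[0.3,0.1,-0.02,0,0],[0.3,0.1,-0.01,0,0],[0.3,0.1,-0.02,0,0],[0.3,0,0,0,0]]])

```text
time_s: 11.08
tcp_pos: [0.5645, -0.2046, 0.0424]
eef_rot: [180.0, 0.1, -8.5]
contact_force: [-4.9, 0.4, 6.4]
gripper_width: 0.0679
gripper_force: 15.0
```

Request:
jog_arm(deltas=[[[0.3,0.05,-0.01,0,0],[0.3,0.05,-0.01,0,0],[0.3,0.05,-0.01,0,0]]])

```text
time_s: 11.45
tcp_pos: [0.5659, -0.2049, 0.0424]
eef_rot: [180.0, 0.1, -8.5]
contact_force: [-4.9, 1.0, 6.8]
gripper_width: 0.0683
gripper_force: 15.0
```

Request:
jog_arm(deltas=[[[0.3,0.05,-0.01,0,0],[0.3,0.05,-0.01,0,0],[0.3,0.05,0,0,0]]])

```text
time_s: 11.82
tcp_pos: [0.5673, -0.2051, 0.0424]
eef_rot: [180.0, 0.1, -8.5]
contact_force: [-5.0, 0.1, 5.6]
gripper_width: 0.0679
gripper_force: 15.0
```

Request:
jog_arm(deltas=[[[0.3,0.05,-0.01,0,0],[0.3,0.05,-0.01,0,0]]])

```text
time_s: 12.08
tcp_pos: [0.5683, -0.2053, 0.0424]
eef_rot: [180.0, 0.1, -8.5]
contact_force: [-4.7, 0.6, 6.9]
gripper_width: 0.0678
gripper_force: 15.0
```

Request:
jog_arm(deltas=[[[0.3,0.05,-0.01,0,0],[0.3,0.05,-0.01,0,0]]])

```text
time_s: 12.32
tcp_pos: [0.5688, -0.2054, 0.0424]
eef_rot: [180.0, 0.2, -8.5]
contact_force: [-8.6, 2.6, 9.7]
gripper_width: 0.0678
gripper_force: 15.0
```

Request:
jog_arm(deltas=[[[0.3,0.05,-0.01,0,0],[0.3,0.05,0,0,0]]])

```text
time_s: 12.58
tcp_pos: [0.5688, -0.2054, 0.0424]
eef_rot: [180.0, 0.3, -8.5]
contact_force: [-9.9, 4.2, 11.7]
gripper_width: 0.0679
gripper_force: 15.0
```

Request:
jog_arm(deltas=[[[0.3,0.05,-0.01,0,0],[0.3,0.05,-0.01,0,0]]])

```text
time_s: 12.82
tcp_pos: [0.5689, -0.2054, 0.0424]
eef_rot: [180.0, 0.3, -8.5]
contact_force: [-14.1, 5.0, 15.5]
gripper_width: 0.068
gripper_force: 15.0
```

```bash
python3 - <<'E'
from plant import r
s=r.get_state();print(s["tcp_pos"],s["eef_rot"],s["contact_force"],s["moment"],s["joints"].round(1))
E
```

```text
[ 0.56888553 -0.20539022  0.04236762] [179.9953409    0.34592169  -8.49382397] [-14.06636813   4.991843    15.49760826] [1.91253908 4.90950304 0.13217909] [ -1.4  25.6 -21.5  -0.1 -43.2  82.9]
```

Request:
jog_arm(deltas=[[[0.3,-0.12,0.02,0,0],[1,0,0,0,0],[1,0,0,0,0],[1,0,0,0,0],[1,-1.5,0.22,0,0],[1,-1.5,0.22,0,0],[1,-1.3,0.2,0,0],[-1,0,0,0,0]]])

```text
time_s: 13.82
tcp_pos: [0.5267, -0.199, 0.0428]
eef_rot: [-180.0, 0.0, -8.5]
contact_force: [0.4, 0.5, -0.3]
gripper_width: 0.0821
gripper_force: 0.0
```

Request:
jog_arm(deltas=[[[-1,0,0,0,0],[-1,0,0,0,0],[-1,0,0,-0.2,0],[-1,0.3,-0.04,0,0],[-1,0.3,-0.05,0,0],[-1,0.3,-0.04,0,0],[-1,0.2,-0.03,0,0]]])

```text
time_s: 14.7
tcp_pos: [0.5392, -0.2008, 0.0404]
eef_rot: [-180.0, -0.0, -8.5]
contact_force: [0.6, -0.0, -0.6]
gripper_width: 0.0134
gripper_force: 0.0
```

Request:
jog_arm(deltas=[[[-1,0.1,-0.01,0,0],[-1,0.1,-0.02,0,0],[-1,0.1,-0.01,0,0],[-1,0.05,-0.01,0,0]]])

```text
time_s: 15.2
tcp_pos: [0.5424, -0.2013, 0.0405]
eef_rot: [-180.0, -0.0, -8.5]
contact_force: [0.2, -0.6, 1.0]
gripper_width: 0.0006
gripper_force: 0.0
```

Request:
jog_arm(deltas=[[[-1,0.05,-0.01,0,0],[-1,0.05,-0.01,0,0]]])

```text
time_s: 15.45
tcp_pos: [0.5434, -0.2015, 0.0404]
eef_rot: [180.0, 0.0, -8.5]
contact_force: [-0.1, -0.4, -0.4]
gripper_width: 0.0004
gripper_force: 0.0
```

Request:
jog_arm(deltas=[[[-1,0.05,-0.01,0,0],[-1,0.05,-0.01,0,0]]])

```text
time_s: 15.7
tcp_pos: [0.5438, -0.2016, 0.0404]
eef_rot: [-180.0, 0.1, -8.5]
contact_force: [-1.8, 1.7, 2.0]
gripper_width: 0.0008
gripper_force: 1.3
```

Request:
jog_arm(deltas=[[[-1,0.05,-0.01,0,0],[-1,0.05,-0.01,0,0]]])

```text
time_s: 15.95
tcp_pos: [0.5439, -0.2017, 0.0402]
eef_rot: [-180.0, 0.2, -8.5]
contact_force: [-5.2, 2.9, 6.6]
gripper_width: 0.0005
gripper_force: 3.3
```

Request:
jog_arm(deltas=[[[-1,0.05,-0.01,0,0],[-1,0.05,-0.01,0,0]]])

```text
time_s: 16.2
tcp_pos: [0.5439, -0.2017, 0.0401]
eef_rot: [-180.0, 0.3, -8.5]
contact_force: [-9.0, 4.3, 7.8]
gripper_width: 0.0005
gripper_force: 4.7
```

Request:
jog_arm(deltas=[[[-1,-1,0.1,0,0],[0,-2,0.3,1,0],[0,0,0,5,0],[0.2,0,0,5,0],[0.2,0,0,5,0],[0.2,-3,0,0,0],[0.2,0,0,0,0]]])

```text
time_s: 17.08
tcp_pos: [0.4853, -0.198, 0.2014]
eef_rot: [-180.0, -0.1, -8.5]
contact_force: [0.7, -0.1, -0.4]
gripper_width: 0.0511
gripper_force: 0.0
```

```bash
python3 - <<'E'
from h import *
import cv2
a=r.capture("top")[140:240,250:350]; b=r.capture("side")[135:225,200:320]
a=cv2.resize(a,(320,320),interpolation=2);b=cv2.resize(b,(480,360),interpolation=2)
o=np.zeros((360,800,3),np.uint8);o[:320,:320]=a;o[:,320:]=b
cv2.imwrite("pics/g2.png",o);print(r.get_state()["tcp_pos"])
E
```

```text
[ 0.48653765 -0.19815793  0.20072094]
```

View pics/g2.png

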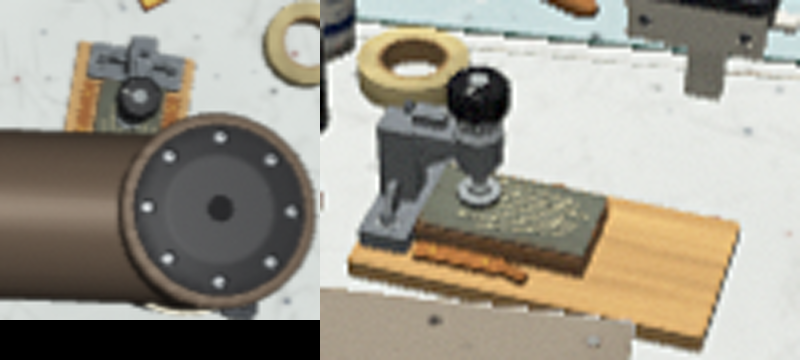

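The picture shows the block lying square between the strips with its end at the stop, in the side crop around (415–605, 165–270). Now the dial.

Request:
jog_arm(deltas=[[[0.9,4,-0.4,0,0],[0.9,5,-0.6,0,0],[0.9,4,-0.5,0,0],[0.9,2,-0.2,0,0],[0.9,0,0,0,0],[0.9,0,0,0,0]]])

```text
time_s: 17.92
tcp_pos: [0.636, -0.215, 0.1995]
eef_rot: [180.0, 0.1, -8.5]
contact_force: [0.5, 0.1, 1.3]
gripper_width: 0.0835
gripper_force: 0.0
```

Request:
jog_arm(deltas=[[[0.9,0,0,-3,0],[0.9,0,0,-2,0],[0.5,0,0,-1.4,0],[0.2,0,0,0,0],[-0.1,0,0,0,0],[-0.2,0,0,0,0],[-0.2,0,0,0,0],[-0.2,0,0,0,0]]], force=25)

```text
time_s: 18.92
tcp_pos: [0.6367, -0.2149, 0.1371]
eef_rot: [-180.0, -0.1, -8.5]
contact_force: [-0.3, 3.0, 4.0]
gripper_width: 0.0394
gripper_force: 25.0
```

```bash
cat > s.py <<'E'
from plant import r
s=r.get_state();print(s["time_s"],s["tcp_pos"].round(4),s["eef_rot"].round(2),s["contact_force"].round(1),s["moment"].round(3),s["joint_torque"][5].round(3),s["gripper_width"],s["gripper_force"])
E
python3 s.py
```

```text
18.925 [ 0.6367 -0.2149  0.1371] [-1.7999e+02 -6.0000e-02 -8.4600e+00] [-0.3  3.   4. ] [ 0.735  0.157 -0.019] 0.002 0.039411051540043464 25.00046879053116
```

```bash
cat > s.py <<'E'
from plant import r
import numpy as np
y=[];m=[]
for _ in range(3):
    r.capture("side");s=r.get_state();y.append(s["eef_rot"][2]);m.append([s["moment"][2],s["joint_torque"][5]])
m=np.array(m);print(round(s["time_s"],2),"yaw",np.round(np.mean(y),2),"mz",m[:,0].round(3),"mean",m.mean(0).round(3),s["contact_force"].round(1),round(s["gripper_width"],4))
E
python3 s.py
```

```text
19.07 yaw -8.45 mz [-0.015  0.01  -0.047] mean [-0.017 -0.001] [-0.9  2.3  4.5] 0.0391
```

Request:
jog_arm(deltas=[[[-0.2,0,0,0,-0.05],[-0.2,0,0,0,-0.05]]])

```text
time_s: 19.32
tcp_pos: [0.6367, -0.2147, 0.1372]
eef_rot: [-180.0, -0.1, -14.3]
contact_force: [-1.0, 2.2, 5.2]
gripper_width: 0.039
gripper_force: 25.0
```

```bash
python3 s.py
```

```text
19.48 yaw -14.28 mz [0.005 0.016 0.028] mean [ 0.016 -0.148] [-1.2  2.9  2.4] 0.0392
```

Request:
jog_arm(deltas=[[[-0.2,0,0,0,-0.05],[-0.2,0,0,0,-0.05]]])

```text
time_s: 19.73
tcp_pos: [0.6368, -0.2147, 0.1371]
eef_rot: [-180.0, -0.1, -20.0]
contact_force: [0.0, 3.9, 3.2]
gripper_width: 0.0394
gripper_force: 25.0
```

```bash
python3 s.py
```

```text
19.88 yaw -20.02 mz [-0.029 -0.007  0.027] mean [-0.003 -0.09 ] [-0.7  3.7  6.5] 0.0395
```

Request:
jog_arm(deltas=[[[-0.2,0,0,0,-0.05],[-0.2,0,0,0,-0.05]]])

```text
time_s: 20.12
tcp_pos: [0.6368, -0.2146, 0.1371]
eef_rot: [-180.0, -0.1, -25.7]
contact_force: [0.2, 4.1, 5.7]
gripper_width: 0.0393
gripper_force: 25.0
```

```bash
python3 s.py
```

```text
20.27 yaw -25.76 mz [-0.104 -0.101 -0.076] mean [-0.094 -0.03 ] [-1.4  4.7  7.9] 0.0395
```

Request:
jog_arm(deltas=[[[-0.2,0,0,0,-0.05],[-0.2,0,0,0,-0.05]]])

```text
time_s: 20.52
tcp_pos: [0.6369, -0.2144, 0.1371]
eef_rot: [-179.9, -0.0, -31.5]
contact_force: [-2.0, 5.8, 8.4]
gripper_width: 0.0396
gripper_force: 25.0
```

```bash
python3 s.py
```

```text
20.68 yaw -31.48 mz [-0.043 -0.076  0.001] mean [-0.039 -0.086] [-0.4  5.7  4.8] 0.0392
```

```bash
sed -i 's/"mean",m.mean(0).round(3)/"mean",m.mean(0).round(3),"j6",m[:,1].round(3)/' s.py; python3 s.py
```

```text
20.82 yaw -31.37 mz [-0.025 -0.098  0.024] mean [-0.033  0.016] j6 [-0.009  0.024  0.033] [-0.4  5.2  6.5] 0.0393
```

Request:
jog_arm(deltas=[[[-0.2,0,0,0,-0.05]]], force=35)

```text
time_s: 20.95
tcp_pos: [0.6369, -0.2143, 0.1371]
eef_rot: [-179.9, -0.0, -34.3]
contact_force: [-0.0, 5.8, 6.1]
gripper_width: 0.0394
gripper_force: 35.0
```

```bash
python3 s.py
```

```text
21.1 yaw -34.32 mz [0.168 0.145 0.147] mean [ 0.153 -0.219] j6 [ 0.25  -0.608 -0.298] [0.1 5.  5.8] 0.0393
```

Request:
jog_arm(deltas=[[[-0.2,0,0,0,-0.05]]])

```text
time_s: 21.22
tcp_pos: [0.6369, -0.2143, 0.1372]
eef_rot: [-179.9, -0.0, -37.1]
contact_force: [-0.6, 5.3, 6.5]
gripper_width: 0.039
gripper_force: 35.0
```

```bash
python3 s.py
```

```text
21.38 yaw -37.19 mz [0.063 0.018 0.085] mean [ 0.055 -0.128] j6 [ 0.384 -0.535 -0.233] [-2.   5.4  4.8] 0.0391
```

Request:
jog_arm(deltas=[[[-0.2,0,0,0,-0.05]]])

```text
time_s: 21.5
tcp_pos: [0.637, -0.2143, 0.1371]
eef_rot: [-179.9, -0.0, -40.0]
contact_force: [1.1, 6.2, 6.7]
gripper_width: 0.0395
gripper_force: 35.0
```

```bash
python3 s.py
```

```text
21.65 yaw -40.06 mz [0.005 0.031 0.036] mean [ 0.024 -0.095] j6 [ 0.417 -0.505 -0.199] [0.4 4.5 5.6] 0.0395
```

Request:
jog_arm(deltas=[[[-0.2,0,0,0,-0.05]]])

```text
time_s: 21.78
tcp_pos: [0.637, -0.2143, 0.1372]
eef_rot: [-179.9, -0.0, -42.9]
contact_force: [-0.5, 6.6, 5.8]
gripper_width: 0.0395
gripper_force: 35.0
```

```bash
python3 s.py
```

```text
21.93 yaw -42.93 mz [-0.066 -0.011 -0.027] mean [-0.035 -0.062] j6 [ 0.458 -0.472 -0.173] [-0.3  6.   5.5] 0.0391
```

Request:
jog_arm(deltas=[[[-0.2,0,0,0,-0.05]]])

```text
time_s: 22.05
tcp_pos: [0.6371, -0.2142, 0.1371]
eef_rot: [-179.9, -0.0, -45.7]
contact_force: [-0.7, 6.9, 6.9]
gripper_width: 0.0392
gripper_force: 35.0
```

```bash
python3 s.py
```

```text
22.2 yaw -45.8 mz [-0.075 -0.014  0.019] mean [-0.024 -0.031] j6 [ 0.487 -0.444 -0.137] [-1.3  5.4  6.9] 0.0392
```

Request:
jog_arm(deltas=[[[-0.2,0,0,0,-0.05]]])

```text
time_s: 22.32
tcp_pos: [0.6371, -0.2142, 0.1372]
eef_rot: [-179.9, -0.0, -48.6]
contact_force: [0.6, 5.8, 3.1]
gripper_width: 0.0392
gripper_force: 35.0
```

```bash
python3 s.py
```

```text
22.48 yaw -48.66 mz [-0.084 -0.116 -0.058] mean [-0.086 -0.002] j6 [ 0.516 -0.412 -0.108] [0.9 5.5 4.1] 0.0397
```

Request:
jog_arm(deltas=[[[-0.2,0,0,0,-0.05]]])

```text
time_s: 22.6
tcp_pos: [0.6371, -0.2142, 0.1371]
eef_rot: [-179.9, -0.0, -51.5]
contact_force: [-0.2, 6.3, 7.6]
gripper_width: 0.0394
gripper_force: 35.0
```

```bash
python3 s.py
```

```text
22.75 yaw -51.53 mz [-0.101 -0.081 -0.12 ] mean [-0.101  0.029] j6 [ 0.548 -0.382 -0.078] [-1.3  6.5  7.5] 0.039
```

Request:
jog_arm(deltas=[[[-0.2,0,0,0,-0.05]]])

```text
time_s: 22.88
tcp_pos: [0.6372, -0.2141, 0.1372]
eef_rot: [-179.9, -0.0, -54.3]
contact_force: [0.4, 7.1, 6.9]
gripper_width: 0.0396
gripper_force: 35.0
```

```bash
python3 s.py
```

```text
23.02 yaw -54.39 mz [-0.066 -0.065 -0.041] mean [-0.057  0.001] j6 [ 0.505 -0.405 -0.097] [1.2 5.2 3.6] 0.0393
```

Request:
jog_arm(deltas=[[[-0.2,0,0,0,-0.05]]])

```text
time_s: 23.15
tcp_pos: [0.6373, -0.214, 0.1372]
eef_rot: [-179.9, -0.0, -57.2]
contact_force: [-0.1, 8.0, 5.5]
gripper_width: 0.0388
gripper_force: 35.0
```

```bash
python3 s.py
```

```text
23.3 yaw -57.24 mz [0.092 0.045 0.05 ] mean [ 0.062 -0.16 ] j6 [ 0.318 -0.553 -0.247] [-0.   6.9  5.1] 0.0392
```

Request:
jog_arm(deltas=[[[-0.2,0,0,0,-0.05]]])

```text
time_s: 23.42
tcp_pos: [0.6373, -0.214, 0.1372]
eef_rot: [-179.9, -0.0, -60.0]
contact_force: [0.1, 6.6, 7.1]
gripper_width: 0.0393
gripper_force: 35.0
```

```bash
python3 s.py
```

```text
23.57 yaw -60.09 mz [0.075 0.118 0.096] mean [ 0.097 -0.162] j6 [ 0.358 -0.57  -0.272] [-0.5  7.   7.5] 0.0391
```

Request:
jog_arm(deltas=[[[-0.2,0,0,0,-0.05]]])

```text
time_s: 23.7
tcp_pos: [0.6374, -0.214, 0.1372]
eef_rot: [-179.9, -0.0, -62.9]
contact_force: [0.2, 6.9, 7.5]
gripper_width: 0.0394
gripper_force: 35.0
```

```bash
python3 s.py
```

```text
23.85 yaw -62.96 mz [0.046 0.052 0.085] mean [ 0.061 -0.14 ] j6 [ 0.379 -0.551 -0.248] [1.2 7.  4.2] 0.0392
```

Request:
jog_arm(deltas=[[[-0.2,0,0,0,-0.05]]])

```text
time_s: 23.98
tcp_pos: [0.6374, -0.214, 0.1371]
eef_rot: [-179.9, -0.0, -65.8]
contact_force: [0.6, 7.4, 6.3]
gripper_width: 0.0396
gripper_force: 35.0
```

```bash
python3 s.py
```

```text
24.12 yaw -65.83 mz [-0.001  0.029  0.067] mean [ 0.032 -0.112] j6 [ 0.405 -0.522 -0.219] [1.  7.  2.6] 0.039
```

Request:
jog_arm(deltas=[[[-0.2,0,0,0,-0.05]]])

```text
time_s: 24.25
tcp_pos: [0.6375, -0.214, 0.1371]
eef_rot: [-179.9, -0.0, -68.6]
contact_force: [1.6, 6.3, 3.0]
gripper_width: 0.0389
gripper_force: 35.0
```

```bash
python3 s.py
```

```text
24.4 yaw -68.7 mz [0.003 0.042 0.   ] mean [ 0.015 -0.086] j6 [ 0.429 -0.497 -0.19 ] [0.8 7.8 7. ] 0.0397
```

Request:
jog_arm(deltas=[[[-0.2,0,0,0,-0.05]]])

```text
time_s: 24.52
tcp_pos: [0.6375, -0.214, 0.1372]
eef_rot: [-179.8, 0.0, -71.5]
contact_force: [0.8, 7.0, 6.9]
gripper_width: 0.0394
gripper_force: 35.0
```

```bash
python3 s.py
```

```text
24.68 yaw -71.57 mz [ 0.01   0.006 -0.015] mean [ 0.    -0.057] j6 [ 0.461 -0.468 -0.164] [0.3 7.6 4.8] 0.0391
```

Request:
jog_arm(deltas=[[[-0.2,0,0,0,-0.05]]])

```text
time_s: 24.8
tcp_pos: [0.6376, -0.2139, 0.1372]
eef_rot: [-179.8, 0.0, -74.4]
contact_force: [1.8, 7.4, 4.7]
gripper_width: 0.0394
gripper_force: 35.0
```

```bash
python3 s.py
```

```text
24.95 yaw -74.43 mz [-0.064 -0.032 -0.039] mean [-0.045 -0.03 ] j6 [ 0.488 -0.441 -0.137] [1.8 7.2 6.6] 0.0392
```

Request:
jog_arm(deltas=[[[-0.2,0,0,0,-0.05]]])

```text
time_s: 25.08
tcp_pos: [0.6377, -0.2139, 0.1372]
eef_rot: [-179.8, 0.0, -77.2]
contact_force: [1.5, 7.1, 6.0]
gripper_width: 0.0392
gripper_force: 35.0
```

```bash
python3 s.py
```

```text
25.23 yaw -77.3 mz [-0.024 -0.044 -0.065] mean [-0.044 -0.013] j6 [ 0.5   -0.423 -0.116] [1.4 6.4 6.2] 0.0393
```

Request:
jog_arm(deltas=[[[-0.2,0,0,0,-0.05]]])

```text
time_s: 25.35
tcp_pos: [0.6377, -0.2139, 0.1371]
eef_rot: [-179.8, 0.0, -80.1]
contact_force: [1.6, 8.0, 6.0]
gripper_width: 0.0392
gripper_force: 35.0
```

```bash
python3 s.py
```

```text
25.5 yaw -80.15 mz [0.091 0.094 0.082] mean [ 0.089 -0.133] j6 [ 0.357 -0.531 -0.225] [1.1 7.7 4.9] 0.0392
```

Request:
jog_arm(deltas=[[[-0.2,0,0,0,-0.05]]])

```text
time_s: 25.62
tcp_pos: [0.6378, -0.2138, 0.1371]
eef_rot: [-179.8, 0.0, -82.9]
contact_force: [1.3, 7.9, 7.4]
gripper_width: 0.0392
gripper_force: 35.0
```

```bash
python3 s.py
```

```text
25.77 yaw -83.01 mz [0.121 0.136 0.118] mean [ 0.125 -0.2  ] j6 [ 0.317 -0.611 -0.306] [1.8 7.2 2.3] 0.0389
```

Request:
jog_arm(deltas=[[[-0.2,0,0,0,-0.05]]])

```text
time_s: 25.9
tcp_pos: [0.6378, -0.2139, 0.1372]
eef_rot: [-179.8, 0.0, -85.8]
contact_force: [2.3, 7.4, 3.3]
gripper_width: 0.0391
gripper_force: 35.0
```

```bash
python3 s.py
```

```text
26.05 yaw -85.87 mz [0.162 0.109 0.079] mean [ 0.116 -0.173] j6 [ 0.344 -0.583 -0.28 ] [2.3 6.5 3.8] 0.039
```

Request:
jog_arm(deltas=[[[-0.2,0,0,0,-0.05]]])

```text
time_s: 26.18
tcp_pos: [0.6379, -0.2139, 0.1372]
eef_rot: [-179.8, 0.0, -88.7]
contact_force: [3.0, 6.3, 3.3]
gripper_width: 0.0391
gripper_force: 35.0
```

```bash
python3 s.py
```

```text
26.32 yaw -88.74 mz [0.097 0.066 0.139] mean [ 0.101 -0.147] j6 [ 0.368 -0.557 -0.252] [1.5 7.3 5.3] 0.0395
```

Request:
jog_arm(deltas=[[[-0.2,0,0,0,-0.05]]])

```text
time_s: 26.45
tcp_pos: [0.6379, -0.2139, 0.1371]
eef_rot: [-179.8, 0.1, -91.5]
contact_force: [2.1, 7.3, 5.6]
gripper_width: 0.0394
gripper_force: 35.0
```

```bash
python3 s.py
```

```text
26.6 yaw -91.61 mz [0.009 0.129 0.043] mean [ 0.06  -0.117] j6 [ 0.4   -0.528 -0.223] [2.4 6.4 4.7] 0.0393
```

Request:
jog_arm(deltas=[[[-0.2,0,0,0,-0.05]]])

```text
time_s: 26.72
tcp_pos: [0.638, -0.2139, 0.1371]
eef_rot: [-179.8, 0.1, -94.4]
contact_force: [2.3, 7.5, 5.4]
gripper_width: 0.0396
gripper_force: 35.0
```

```bash
python3 s.py; python3 - <<'E'
from h import *
import cv2
b0=cv2.imread("pics/side0.png")[135:200,215:275];b=r.capture("side")[135:200,215:275]
cv2.imwrite("pics/pad.png",np.hstack([cv2.resize(x,(390,422),interpolation=2) for x in(b0,b)]))
E
```

```text
26.88 yaw -94.48 mz [0.011 0.005 0.034] mean [ 0.017 -0.09 ] j6 [ 0.428 -0.501 -0.196] [3.4 6.9 1.3] 0.0394
```

View pics/pad.png

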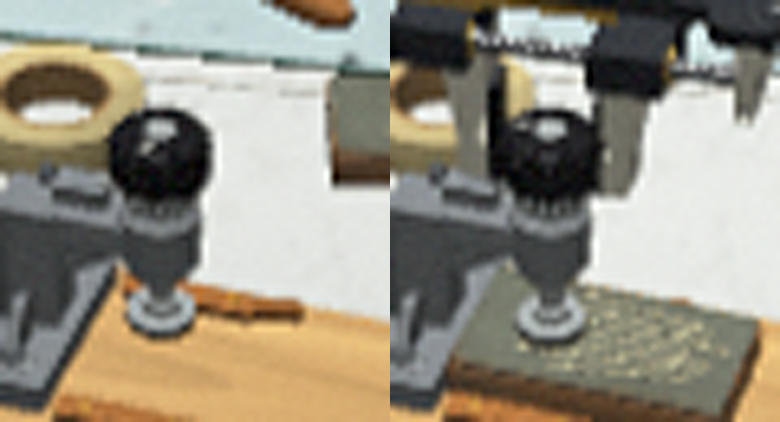

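The left panel is the start and the right panel is now. The pad at about (160,312) has gone to about (550,318) and appears to sit on the lino. I'll measure the sink numerically as a check on the load steps.

```bash
python3 - <<'E'
from h import *
import cv2
p=np.array([.5878,-.208,np.radians(-8.55)])
for z in(.039,.044):print("axis px",z,proj("side",place(p,[[.049,0,z]])))
b0=cv2.imread("pics/side0.png");b=r.capture("side")
x0,y0,w,h=232,178,15,12
up=lambda a:cv2.resize(a,None,fx=10,fy=10,interpolation=cv2.INTER_CUBIC)
T=up(b0[y0:y0+h,x0:x0+w]);m=(T.min(2)>115)&(np.ptp(T.astype(int),axis=2)<30)
m=cv2.dilate(m.astype(np.uint8)*255,np.ones((5,5)))
S=up(b[y0-4:y0+h+6,x0-4:x0+w+4])
R=cv2.matchTemplate(S,T,cv2.TM_SQDIFF,mask=cv2.merge([m]*3))
_,_,loc,_=cv2.minMaxLoc(R);print("pad shift px",(np.array(loc)-40)/10,m.mean()/255)
# column profiles through the pad, brightness
g0=b0[175:195,236:243].mean(axis=(1,2)).round(0);g=b[175:195,236:243].mean(axis=(1,2)).round(0);print(g0,g)
E
```

```text
axis px 0.039 [[239.90578377 185.49426057]]
axis px 0.044 [[239.90127738 184.08303118]]
pad shift px [0.  1.1] 0.2957222222222222
[ 63.  64.  60.  72. 104. 126. 131. 122. 128. 168. 128.  68. 127. 172.
 165. 159. 159. 161. 160. 167.] [ 66.  64.  63.  71.  90. 108. 127. 144. 135. 128. 173. 148.  61.  92.
 129. 123. 135. 114.  89.  70.]
```

The pad sank 3.9 mm. First load at the third click predicts 4.2 mm, and no load yet would be 7.2 mm. So −56…−80° was the first loaded click and −80…−104° is the second. I'll finish at the ≈−104° jump.

Request:
jog_arm(deltas=[[[-0.2,0,0,0,-0.05]]])

```text
time_s: 27.1
tcp_pos: [0.6381, -0.2139, 0.1372]
eef_rot: [-179.8, 0.1, -97.3]
contact_force: [3.1, 6.5, 2.4]
gripper_width: 0.0392
gripper_force: 35.0
```

```bash
python3 s.py
```

```text
27.25 yaw -97.34 mz [-0.039  0.026  0.006] mean [-0.002 -0.062] j6 [ 0.456 -0.474 -0.169] [2.3 7.6 6.8] 0.0395
```

Request:
jog_arm(deltas=[[[-0.2,0,0,0,-0.05]]])

```text
time_s: 27.38
tcp_pos: [0.6381, -0.2139, 0.1372]
eef_rot: [-179.8, 0.1, -100.1]
contact_force: [3.7, 7.1, 6.3]
gripper_width: 0.0394
gripper_force: 35.0
```

```bash
python3 s.py
```

```text
27.52 yaw -100.21 mz [-0.021 -0.001 -0.046] mean [-0.022 -0.036] j6 [ 0.483 -0.447 -0.143] [3.4 6.7 3.6] 0.0391
```

Request:
jog_arm(deltas=[[[-0.2,0,0,0,-0.05]]])

```text
time_s: 27.65
tcp_pos: [0.6382, -0.2139, 0.1372]
eef_rot: [-179.8, 0.1, -103.0]
contact_force: [3.6, 6.8, 5.7]
gripper_width: 0.0396
gripper_force: 35.0
```

```bash
python3 s.py
```

```text
27.8 yaw -103.07 mz [ 0.025  0.035 -0.004] mean [ 0.019 -0.1  ] j6 [ 0.397 -0.501 -0.196] [1.9 6.7 6.4] 0.0392
```

Request:
jog_arm(deltas=[[[-0.2,0,0,0,-0.025],[-0.2,0,0,0,0],[-0.2,0,0,0,0]]])

```text
time_s: 28.18
tcp_pos: [0.6382, -0.2139, 0.1372]
eef_rot: [-179.8, 0.1, -104.4]
contact_force: [4.1, 6.6, 3.0]
gripper_width: 0.0393
gripper_force: 35.0
```

```bash
python3 s.py
```

```text
28.32 yaw -104.38 mz [0.119 0.131 0.119] mean [ 0.123 -0.092] j6 [-0.093 -0.092 -0.092] [3.8 7.1 3.7] 0.0394
```

Request:
jog_arm(deltas=[[[0.6,0,0,0,0],[0.6,0,0,0,0],[0.6,0,0,0,0],[0.6,0,0,2,0],[0.6,0,0,4,0],[0.6,0,0,4,0],[0.6,-4,0,2,0],[0.6,-5,3,0,0]]])

```text
time_s: 29.32
tcp_pos: [0.5464, -0.1861, 0.2575]
eef_rot: [-179.9, -0.0, -104.6]
contact_force: [-0.0, 1.3, 1.3]
gripper_width: 0.0703
gripper_force: 0.0
```

Request:
jog_arm(deltas=[[[0.6,-4,6,0,0],[0.6,0,6,0,0],[0.6,0,6,0,0],[0.6,0,6,0,0],[0.6,0,6,0,0],[0.6,0,5,0,0],[0.6,0,0,0,0],[0.6,0,0,0,0]]])

```text
time_s: 30.32
tcp_pos: [0.5114, 0.1567, 0.2562]
eef_rot: [180.0, -0.0, -104.4]
contact_force: [0.2, -0.1, 0.3]
gripper_width: 0.0702
gripper_force: 0.0
```

```bash
python3 - <<'E'
from h import *
import cv2
t=r.capture("top");b=r.capture("side");cv2.imwrite("pics/side9.png",b)
a=cv2.resize(t[140:240,250:350],(400,400),interpolation=2);c=cv2.resize(b[140:215,200:275],(400,400),interpolation=2)
cv2.imwrite("pics/end.png",np.hstack([a,c]))
print(r.get_state()["tcp_pos"],r.get_state()["contact_force"])
E
```

```text
[0.51160048 0.15589066 0.25642446] [-0.33441425  0.28392013 -0.79932441]
```

View pics/end.png

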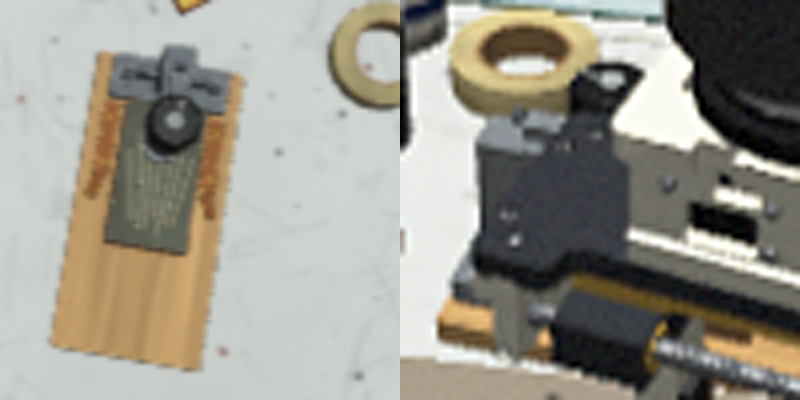

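The top view shows the block square between the strips and home at the stop, with its rear end around (105–187, 245). The arm is clear. Handing in.

```bash
python3 -c "
from plant import r
print(r.close_job())"
```

```text
the job is handed in; nothing more can be done
None
```

The lino block is home and square against the stop, the dial was wound to two clicks under load and released there, and the job was handed in at about 30 s; I could not check the dial's angle by camera after letting go.

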